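Change over the push-pull dispenser bottles

TASK

The fluxing is done and the board gets cleaned next: press the raised red push-pull cap fully shut on its dispenser bottle, and pull the blue cap all the way up so that its bottle is open. Keep the yellow cap shut, and let go of everything at the end.

Things in the scene. Friction and masses are not known exactly. Their poses are not given: they have to be found in the camera images.
- red_cap_top (a point): Centre of the flat top of the red push-pull cap: upright ribbed cylinder, 24 mm diameter, 30 mm tall. It slides straight up and down on the 16 mm white spout of a fixed white bottle with red band (44 mm diameter, shoulder up to z = 94 mm, 60 mm dark foot). Top at z = 129 mm shut, 147 mm fully open, firm stops; about 5 N moves it, it stays where left. Starts 11 to 18 mm up.
- blue_cap_top (a point): Centre of the flat top of the blue push-pull cap, on a fixed white bottle with blue band; same sizes, travel (z = 129 mm shut, 147 mm fully open) and 5 N friction as the red one. Starts shut.
- yellow_cap_top (a point): Centre of the flat top of the yellow push-pull cap, on a fixed white bottle with yellow band; same sizes, travel (z = 129 mm shut, 147 mm fully open) and 5 N friction as the red one. Starts shut. The bottles stand in any order, axes at least 100 mm apart. A fixed lamp arm runs along y at x = 0.31 m, 0.3 m up.

How it is judged:
By the outcome, as a careful person would: the job done as asked, in the order asked, and still so for the second after the job is handed in, with the robot touching nothing.
It also fails if it takes over 38 s, if anything falls off the work surface, if the arm or the gripper's body presses on something with over 40 N, if the wrist force passes 120 N, or if a joint passes its speed limit or range.

ROBOT

A 6-joint arm with a two-finger parallel gripper is mounted at the origin on a cart in front of the work surface, level with it; the furniture and walls round the work are solid. World frame = base frame: x ahead of the robot, y to its left, z up, the work surface at z = 0. Lengths are in m, angles in rad, forces in N, time in s.
With the tool pointing down it reaches from about 0.25 to 0.775 m from the base axis. Payload 4 kg.
Tool frame: the origin (TCP) lies on the centre line of the jaws, within the pads' length; the fingertips stand 14 mm ahead of it and the grasp point (between the pads) lies 5 mm behind it (robot.tcp_to_tips is the distance from the TCP to the fingertips, in m); z points along the fingers, y is the line along which they close (so a half turn about z gives the same grasp; the last joint's range is limited). The gripper opens to 94 mm and grips with 3 to 60 N. Pads are 16 mm wide; open, the fingers measure 119 mm over their backs; the gripper's body (75 mm by 177 mm) begins 78 mm behind the grasp point.
Start: joints at [1.092, 0.087, 1.371, -0, 1.684, -0.103], TCP at [0.202, 0.512, 0.22] pointing down, gripper open.
Joint ranges: [-3.1, 3.1], [-0.76, 2.03], [0.27, 2.55], [-1.08, 4.22], [0.17, 2.65], [-2.57, 2.57]. Speed limits (rad/s): [2.79, 2.79, 3.14, 3.14, 3.14, 3.14].

INTERFACE

Orientations are given as [roll, pitch, yaw] about the fixed x, y, z axes, in that order (R = Rz(yaw) Ry(pitch) Rx(roll)).
In Python, from bench import robot gives the robot as it stands.
- The arm moves only by the tool carry_out, never from a script. Its argument "increments" is a list of rows, each a list of 3 entries, a list of its own where there are three numbers: the closure in counts, from 0 (fully open) to 255 (shut), then the shift along the tool's x, y, z in mm, then the turn about the tool's z in degrees. In form: [[fingers, [dx, dy, dz], twist], ...]. A call has 1 to 8 rows; each row shifts and turns the commanded pose from where the row before left it, along the tool's axes as they then stand; what a row does not reach is not made up. A row lasts 1/10 s, in which the tool goes at most 50 mm and 8.59 degrees, less where a joint would pass 70% of its speed; a pose out of reach is approached as far as the arm can. A call with a gripper value outside its range is refused whole. The fingers move at their own pace and stop on an object; the grip force is fixed at half the most. Time passes only in rows, so rows that do not move let the fingers close. It gives the time, the measured TCP pose, the force, the opening and the grip force at its end, in the units of the state.
- robot.get_obs(): the state, without advancing time (a new reading comes with each control period).
- robot.snapshot(name): name is "scene" or "top" or "wrist"; returns the picture (480x640x3 uint8, blue, green, red); there is no depth.
- robot.get_calibration(name): a dict with "vfov" (degrees; the focal length in pixels is half the picture's height over the tangent of half this angle, whatever the lens; pixels are square), "cx", "cy" (the principal point, pixels), "k1" (the pictures are not rectified: a ray, as slopes to the right and down, at radius r is drawn at 1 + k1 r^2 times it, then the intrinsics apply), "T" (4x4, takes a point from camera to world coordinates). Camera axes: x right, y down, z forward; pixel columns grow to the right and rows downward; lengths in m; the calibration is good to about 2 mm. A picture is of the moment at which its call begins: read the wrist's pose just before it. get_calibration takes no time and is no camera call; for the wrist camera it gives the pose at the moment of the call.
- robot.close_job(): hands the job in; it is judged then, once.
The state is a dict: "time": time; "joint_positions": joint angles; "qvel": joint speeds; "joint_torque": joint torques, N m; "tool_pos": TCP position; "ee_rot": TCP orientation; "wrist_force": force on the tool from outside, world axes, zero at the start; "wrist_torque": the same for the moment, N m; "width": finger opening in m; "finger_force": force on a finger pad.
Only numpy, scipy, OpenCV 4.12 (cv2) and the standard library are available. Lean on these libraries where they do the work, as an engineer would, in place of code of your own. Each camera call takes 0.05 s, during which the arm holds its last target. There are 200 camera calls.

## Working session

There is one attempt and no reset: what is moved stays moved. The work goes in short steps, Python scripts to look and compute and a tool call to move; the robot and the scene stay as the last step left them, time stands still between calls to the robot, and variables do not carry over. Pictures are saved under pics/ and viewed, at most 10 in all, crops included, and the job is handed in when it is done.

Besides the shell and the picture viewer there is one more tool, called by a JSON object that holds its "fn" and its "kwargs", one argument or row to a line. carry_out: Moves the arm, as the interface text tells. Its arguments: {"type":"object","properties":{"increments":{"type":"array","items":{"type":"array"}}},"required":["increments"]}

```bash
mkdir -p pics; ls
python3 - <<'E'
from bench import robot
import cv2,numpy as np
o=robot.get_obs();print(o)
for n in("scene","top"):
    im=robot.snapshot(n);cv2.imwrite(f"pics/{n}0.png",im);c=robot.get_calibration(n);print(n,c)
E
```

```text
pics
{'time': 0.0, 'joint_positions': array([ 1.09189182e+00,  8.79533534e-02,  1.37223353e+00,  4.77362974e-06,
        1.68358600e+00, -1.03069722e-01]), 'qvel': array([-0.00199772, -0.0004543 , -0.00123082,  0.00038344, -0.00060965,
       -0.00160578]), 'joint_torque': array([-7.58355745e-04, -3.40171766e+01, -3.02432334e+01,  7.17326417e-02,
        3.29788565e-02, -1.68277552e-04]), 'tool_pos': array([0.20162836, 0.51116133, 0.21831555]), 'ee_rot': array([-3.13942448e+00, -2.29037293e-04,  2.76575815e+00]), 'wrist_force': array([-0.02957565, -0.26981321,  0.1531001 ]), 'wrist_torque': array([-0.01248281, -0.00311885,  0.00163541]), 'finger_force': 0.0, 'width': 0.09400420107938592}
scene {'vfov': 51.723886773079855, 'cx': 321.0524399147319, 'cy': 235.59784482780648, 'k1': -0.060759711686868695, 'T': array([[ 0.75843901, -0.43305939,  0.48706245,  0.0272822 ],
       [-0.65140318, -0.47952488,  0.58798791, -0.35096653],
       [-0.02107512, -0.763227  , -0.64578664,  0.71730282],
       [ 0.        ,  0.        ,  0.        ,  1.        ]])}
top {'vfov': 46.707232627429505, 'cx': 329.9177532380455, 'cy': 245.56584502757096, 'k1': -0.13417336441103353, 'T': array([[ 0.02197218, -0.98869653,  0.14831185,  0.31115576],
       [-0.99968331, -0.02354783, -0.00887615,  0.13904   ],
       [ 0.01226824, -0.14806985, -0.98890081,  0.99953691],
       [ 0.        ,  0.        ,  0.        ,  1.        ]])}
```

View pics/scene0.png

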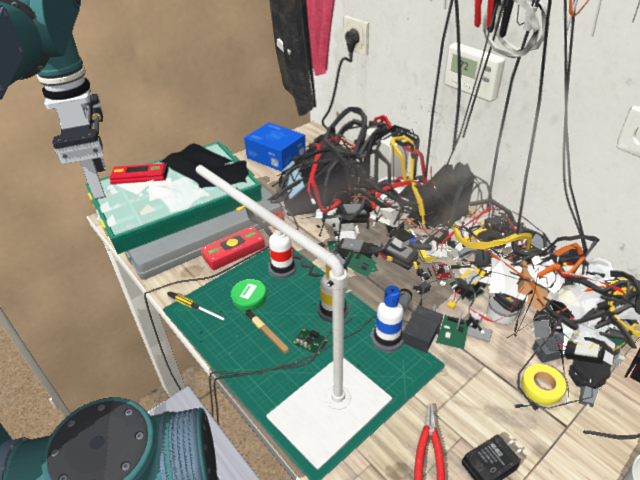

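View pics/top0.png

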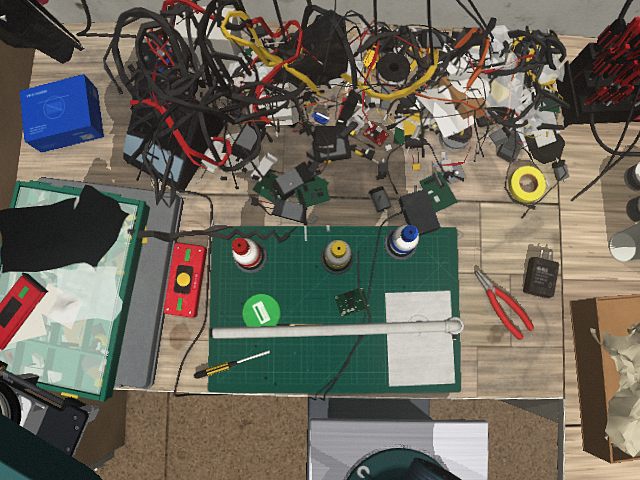

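The scene view shows the red-cap bottle at (281,245), yellow at (326,290) behind the lamp, and blue at (390,305). In the top view the caps are at about (240,247), (339,248) and (406,233), and the lamp arm runs along row 330.

```bash
cat > h.py <<'E'
import numpy as np,cv2
from bench import robot
def ray(c,u,v):
    f=240/np.tan(np.radians(c["vfov"]/2))
    K=np.array([[f,0,c["cx"]],[0,f,c["cy"]],[0,0,1.]])
    p=cv2.undistortPoints(np.array([[[u,v]]],float),K,np.array([c["k1"],0,0,0]))[0,0]
    d=c["T"][:3,:3]@[p[0],p[1],1];return c["T"][:3,3],d/np.linalg.norm(d)
def plane(c,u,v,z):
    o,d=ray(c,u,v);return o+d*(z-o[2])/d[2]
def tri(*rs):
    A=np.zeros((3,3));b=np.zeros(3)
    for o,d in rs:
        P=np.eye(3)-np.outer(d,d);A+=P;b+=P@o
    x=np.linalg.solve(A,b);return x,[float(np.linalg.norm((np.eye(3)-np.outer(d,d))@(x-o)))for o,d in rs]
E
python3 - <<'E'
from h import *
s=cv2.imread("pics/scene0.png");t=cv2.imread("pics/top0.png")
R=lambda im,x,y,w:cv2.resize(im[y:y+w,x:x+w],(400,300*w//w),interpolation=cv2.INTER_CUBIC)
R=lambda im,x,y:cv2.resize(im[y:y+30,x:x+40],(400,300),interpolation=cv2.INTER_CUBIC)
cv2.imwrite("pics/crop0.png",np.vstack([np.hstack([R(s,262,225),R(s,372,280)]),np.hstack([R(t,222,235),R(t,385,222)])]))
ct=robot.get_calibration("top")
for u,v in((213,332),(460,327)):print(plane(ct,u,v,.3))
for u,v in((240,245),(339,246),(406,231)):print(plane(ct,u,v,.135))
E
```

```text
[0.30319414 0.27670055 0.3       ]
[ 0.31610367 -0.03362688  0.3       ]
[0.43834385 0.27293364 0.135     ]
[0.44046576 0.11698139 0.135     ]
[0.46704083 0.01115997 0.135     ]
```

View pics/crop0.png

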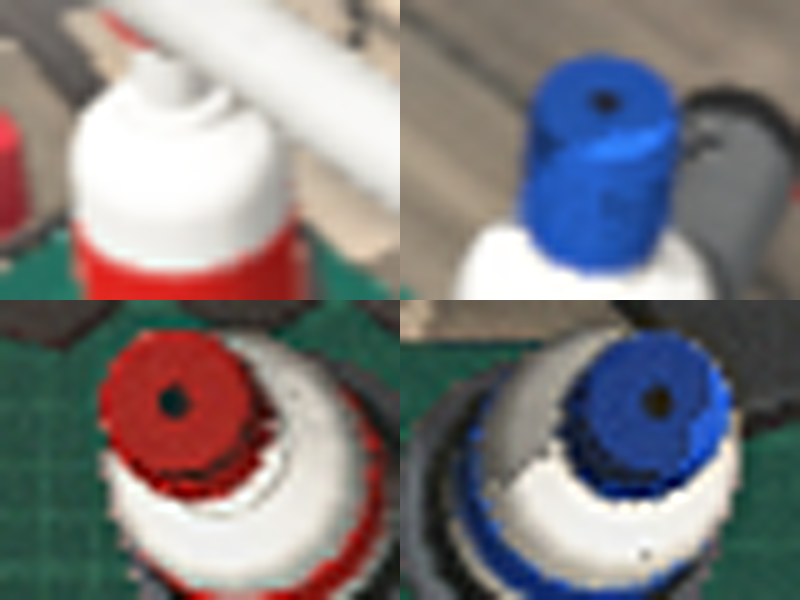

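The crops show a dark hole at the centre of each cap top. Blue's is at about (391.9,289.7) in scene and (410.3,231.7) in top, and red's is at (239,244.7) in top. Red is hidden by the lamp in scene, so I'll use the wrist camera for it. I'll start moving now, squaring up the tool first.

{"fn": "carry_out", "kwargs": {
  "increments": [
    [255,[0,0,-12],-7.2],
    [255,[0,0,-12],-7.2],
    [255,[0,0,-12],-7.1],
    [255,[-30,-20,0],0],
    [255,[-40,-15,0],0],
    [255,[-40,-15,0],0],
    [255,[-40,-15,0],0],
    [255,[-40,-15,0],0]
  ]
}}

```text
time: 0.9
tool_pos: [0.393, 0.4306, 0.2549]
ee_rot: [-3.141, -0.001, 3.141]
wrist_force: [0.6, 0.4, 0.1]
width: 0.0338
finger_force: 0.0
```

Run:
```python
from h import *
cs,ct=robot.get_calibration("scene"),robot.get_calibration("top")
print(tri(ray(cs,391.9,289.7),ray(ct,410.3,231.7)))
print(robot.get_obs()["tool_pos"],robot.get_calibration("wrist"))
cv2.imwrite("pics/w1.png",robot.snapshot("wrist"))
```

```text
(array([0.46698243, 0.00351419, 0.1300656 ]), [1.4920807645273272e-05, 1.492080764527028e-05])
[0.39304933 0.43059633 0.25493484] {'vfov': 62.42730191254806, 'cx': 319.102200661068, 'cy': 242.12931425312533, 'k1': -0.013883943479544974, 'T': array([[ 1.29954466e-03,  9.66077754e-01,  2.58248104e-01,
         3.18784706e-01],
       [ 9.99998124e-01, -8.84571756e-04, -1.72306057e-03,
         4.31335054e-01],
       [-1.43617151e-03,  2.58249859e-01, -9.66077092e-01,
         4.20666814e-01],
       [ 0.00000000e+00,  0.00000000e+00,  0.00000000e+00,
         1.00000000e+00]])}
```

View pics/w1.png

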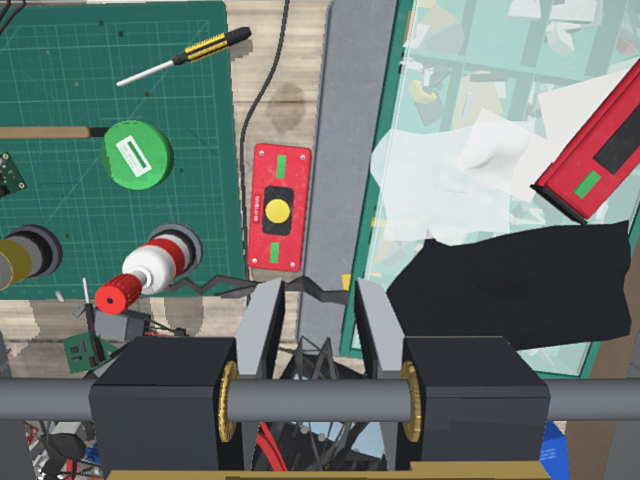

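The wrist view shows the red cap top, with its hole at (111,299), still up on its spout. The green box is to the right, clear of the path.

Run:
```python
from h import *
im=cv2.imread("pics/w1.png");g=cv2.cvtColor(im,6)[285:315,95:128]
print(cv2.minMaxLoc(cv2.GaussianBlur(g,(3,3),0)))
cw,ct=robot.get_calibration("wrist"),robot.get_calibration("top")
print(tri(ray(cw,111,299),ray(ct,239,244.7)))
```

```text
(44.0, 135.0, (14, 15), (10, 29))
(array([0.43821215, 0.27286074, 0.14989995]), [0.001723079606317551, 0.0017230796063176543])
```

{"fn": "carry_out", "kwargs": {
  "increments": [
    [255,[-20,-30,0],0],
    [255,[-20,-40,0],0],
    [255,[0,-45,0],0],
    [255,[0,0,0],0],
    [255,[0,0,0],0]
  ]
}}

```text
time: 1.45
tool_pos: [0.4317, 0.316, 0.2553]
ee_rot: [3.141, -0.0, 3.139]
wrist_force: [-0.1, 0.3, 0.4]
width: 0.0005
finger_force: 0.0
```

Run:
```python
from h import *
c=robot.get_calibration("wrist");im=robot.snapshot("wrist");cv2.imwrite("pics/w2.png",im)
h=cv2.cvtColor(im,40);m=((h[...,0]<8)|(h[...,0]>172))&(h[...,1]>150)&(h[...,2]>60)
T=c["T"];f=240/np.tan(np.radians(c["vfov"]/2))
p=np.linalg.inv(T)@[.438,.273,.147,1];u=int(c["cx"]+f*p[0]/p[2]);v=int(c["cy"]+f*p[1]/p[2])
print(u,v);x,y=max(u-40,0),max(v-30,0)
cv2.imwrite("pics/w2c.png",cv2.resize(im[y:y+60,x:x+80],(800,600),interpolation=2));print(x,y)
np.save("cw2.npy",T)
```

```text
258 252
218 222
```

View pics/w2c.png

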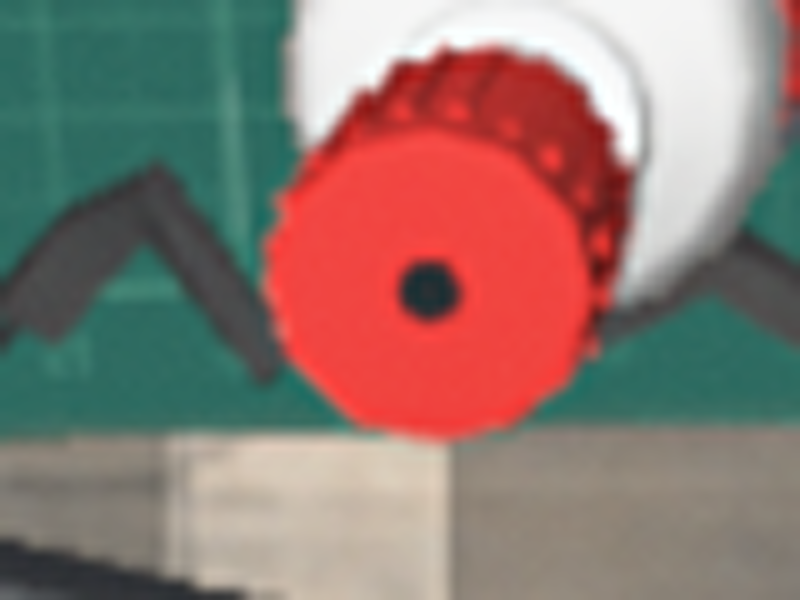

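The red hole is at (260.4,250.7), which puts the cap top at about (0.437, 0.274). Next I'll move above it and come down.

{"fn": "carry_out", "kwargs": {
  "increments": [
    [255,[-5.5,-42,0],0],
    [255,[0,0,30],0],
    [255,[0,0,30],0],
    [255,[0,0,20],0],
    [255,[0,0,0],0],
    [255,[0,0,0],0]
  ]
}}

```text
time: 2.1
tool_pos: [0.437, 0.2757, 0.1756]
ee_rot: [3.141, -0.0, -3.14]
wrist_force: [-0.5, 0.4, 0.5]
width: 0.0006
finger_force: 0.0
```

{"fn": "carry_out", "kwargs": {
  "increments": [
    [255,[0,-1.5,10],0],
    [255,[0,0,6],0],
    [255,[0,0,4],0],
    [255,[0,0,4],0],
    [255,[0,0,4],0],
    [255,[0,0,3],0],
    [255,[0,0,0],0]
  ]
}}

```text
time: 2.8
tool_pos: [0.4378, 0.2735, 0.1453]
ee_rot: [3.14, 0.002, 3.141]
wrist_force: [-0.2, 1.1, 2.4]
width: 0.0003
finger_force: 1.6
```

{"fn": "carry_out", "kwargs": {
  "increments": [
    [255,[0,0,1],0],
    [255,[0,0,1],0],
    [255,[0,0,1],0],
    [255,[0,0,1],0],
    [255,[0,0,0],0]
  ]
}}

```text
time: 3.3
tool_pos: [0.4379, 0.2736, 0.1432]
ee_rot: [3.14, 0.003, 3.141]
wrist_force: [-1.2, 0.6, 11.8]
width: 0.0002
finger_force: 6.1
```

{"fn": "carry_out", "kwargs": {
  "increments": [
    [255,[0,0,1.5],0],
    [255,[0,0,1.5],0],
    [255,[0,0,0],0],
    [255,[0,0,0],0]
  ]
}}

```text
time: 3.7
tool_pos: [0.438, 0.2736, 0.143]
ee_rot: [3.139, 0.005, 3.141]
wrist_force: [-6.4, -1.5, 21.7]
width: 0.0002
finger_force: 11.0
```

At the firm stop: tips at 0.129 with 22 N. Lifting and moving toward blue.

{"fn": "carry_out", "kwargs": {
  "increments": [
    [255,[0,0,-30],0],
    [255,[0,0,-40],0],
    [255,[0,0,-42],0],
    [0,[-5,-38,0],0],
    [0,[-5,-38,0],0],
    [0,[-5,-38,0],0],
    [0,[-5,-38,0],0],
    [0,[-5,-38,0],0]
  ]
}}

```text
time: 4.5
tool_pos: [0.4614, 0.0812, 0.2481]
ee_rot: [-3.141, -0.003, 3.141]
wrist_force: [0.8, -0.7, -0.0]
width: 0.0369
finger_force: 0.0
```

{"fn": "carry_out", "kwargs": {
  "increments": [
    [0,[-4,-38,0],0],
    [0,[0,0,0],0],
    [0,[0,0,0],0]
  ]
}}

```text
time: 4.8
tool_pos: [0.4656, 0.0444, 0.2483]
ee_rot: [3.141, -0.003, 3.139]
wrist_force: [-0.2, -0.3, -0.8]
width: 0.0612
finger_force: 0.0
```

Run:
```python
from h import *
o=robot.get_obs();print(o["tool_pos"],o["width"])
c=robot.get_calibration("wrist");im=robot.snapshot("wrist");cv2.imwrite("pics/w3.png",im)
print(repr(c["T"]));np.save("cw3.npy",c["T"])
ct=robot.get_calibration("top");cv2.imwrite("pics/top3.png",robot.snapshot("top"))
```

```text
[0.46558364 0.04435575 0.24828861] 0.06124419184770806
array([[ 3.77834258e-03,  9.66565937e-01,  2.56390355e-01,
         3.91639413e-01],
       [ 9.99992670e-01, -3.49315737e-03, -1.56771871e-03,
         4.51383499e-02],
       [-6.19691648e-04,  2.56394399e-01, -9.66572050e-01,
         4.14170717e-01],
       [ 0.00000000e+00,  0.00000000e+00,  0.00000000e+00,
         1.00000000e+00]])
```

View pics/w3.png

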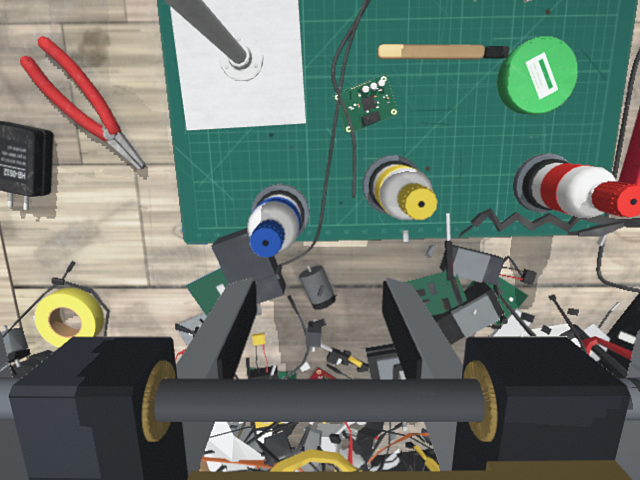

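The wrist view shows the blue hole at (265,242), yellow at (422,204) still shut, and red at about (634,201).

Run:
```python
from h import *
cs,ct,cw=[robot.get_calibration(n) for n in("scene","top","wrist")]
cw["T"]=np.load("cw3.npy")
print(tri(ray(cs,391.9,289.7),ray(ct,410.3,231.7),ray(cw,265,242)),plane(cw,265,242,.129))
im=cv2.imread("pics/top3.png");x,y=222,232
g=cv2.GaussianBlur(im[...,2],(3,3),0)[240:252,234:247];l=cv2.minMaxLoc(-g.astype(float))[3];u,v=l[0]+234,l[1]+240
print(u,v,tri(ray(ct,u,v),ray(cw,634,201)),plane(cw,634,201,.129),plane(ct,u,v,.129))
```

```text
(array([0.46707449, 0.00387841, 0.12962298]), [0.0002581165593053222, 0.0004204428917547969, 0.0005964811524313748]) [0.46703768 0.00436558 0.129     ]
234 240 (array([0.44402373, 0.28583083, 0.11628004]), [0.00492951253134872, 0.004929512531348639]) [0.43700863 0.27499155 0.129     ] [0.44702756 0.28381821 0.129     ]
```

Red's position fits the shut height, and blue is at (0.467, 0.004, 0.129). Moving over blue with a 60 mm opening.

{"fn": "carry_out", "kwargs": {
  "increments": [
    [92,[-1.5,-40.5,0],0],
    [92,[0,0,30],0],
    [92,[0,0,30],0],
    [92,[0,0,30],0],
    [92,[0,0,0],0],
    [92,[0,0,0],0]
  ]
}}

```text
time: 5.5
tool_pos: [0.4674, 0.0056, 0.1596]
ee_rot: [3.141, -0.001, -3.14]
wrist_force: [1.2, -0.3, 1.2]
width: 0.0603
finger_force: 0.0
```

{"fn": "carry_out", "kwargs": {
  "increments": [
    [92,[0,-1.5,15],0],
    [92,[0,0,15],0],
    [92,[0,0,13],0],
    [92,[0,0,0],0],
    [255,[0,0,0],0],
    [255,[0,0,0],0],
    [255,[0,0,0],0],
    [255,[0,0,0],0]
  ]
}}

```text
time: 6.3
tool_pos: [0.468, 0.0029, 0.1172]
ee_rot: [-3.142, 0.001, 3.141]
wrist_force: [0.9, -0.2, -0.3]
width: 0.0315
finger_force: 0.0
```

{"fn": "carry_out", "kwargs": {
  "increments": [
    [255,[0,0,0],0],
    [255,[0,0,0],0],
    [255,[0,0,0],0]
  ]
}}

```text
time: 6.6
tool_pos: [0.4679, 0.004, 0.1169]
ee_rot: [3.139, 0.001, 3.141]
wrist_force: [-0.0, 4.6, 2.6]
width: 0.0235
finger_force: 30.0
```

Gripped at 23.5 mm with 30 N. Pulling up now.

{"fn": "carry_out", "kwargs": {
  "increments": [
    [255,[0,0,-4],0],
    [255,[0,0,-4],0],
    [255,[0,0,-4],0],
    [255,[0,0,-4],0],
    [255,[0,0,-2],0],
    [255,[0,0,-1],0],
    [255,[0,0,0],0],
    [255,[0,0,0],0]
  ]
}}

```text
time: 7.4
tool_pos: [0.4678, 0.004, 0.1344]
ee_rot: [3.139, 0.0, 3.142]
wrist_force: [3.1, 5.1, -3.6]
width: 0.0233
finger_force: 30.0
```

{"fn": "carry_out", "kwargs": {
  "increments": [
    [255,[0,0,-1],0],
    [255,[0,0,-1],0],
    [255,[0,0,-1],0],
    [255,[0,0,0],0],
    [255,[0,0,0],0]
  ]
}}

```text
time: 7.9
tool_pos: [0.4677, 0.004, 0.135]
ee_rot: [3.139, -0.001, 3.141]
wrist_force: [7.2, 4.2, -11.9]
width: 0.0236
finger_force: 30.0
```

The cap travelled 18.1 mm and the force is rising, so it's at the stop. Releasing and backing off upward.

{"fn": "carry_out", "kwargs": {
  "increments": [
    [92,[0,0,0],0],
    [92,[0,0,0],0],
    [92,[0,0,0],0],
    [92,[0,0,0],0],
    [92,[0,0,-20],0],
    [92,[0,0,-35],0],
    [92,[0,0,-35],0],
    [92,[0,0,-25],0]
  ]
}}

```text
time: 8.7
tool_pos: [0.4681, 0.0026, 0.2566]
ee_rot: [-3.141, 0.004, 3.141]
wrist_force: [0.2, -0.1, -0.4]
width: 0.0597
finger_force: 0.0
```

{"fn": "carry_out", "kwargs": {
  "increments": [
    [92,[0,40,0],0],
    [92,[0,40,0],0],
    [92,[0,0,0],0],
    [92,[0,0,0],0]
  ]
}}

```text
time: 9.1
tool_pos: [0.4676, 0.0832, 0.2538]
ee_rot: [-3.141, 0.001, -3.14]
wrist_force: [0.1, -0.4, 0.7]
width: 0.0604
finger_force: 0.0
```

Run:
```python
from h import *
c=robot.get_calibration("wrist");im=robot.snapshot("wrist");cv2.imwrite("pics/w4.png",im);np.save("cw4.npy",c["T"])
s=robot.snapshot("scene");cv2.imwrite("pics/s4.png",s)
R=lambda i,x,y,w,h:cv2.resize(i[y:y+h,x:x+w],(800,300),interpolation=2)
cv2.imwrite("pics/c4.png",np.vstack([cv2.resize(im[150:390],(640,240)),cv2.resize(s[220:360,220:460],(640,360),interpolation=2)]))
print(robot.get_obs()["tool_pos"])
```

```text
[0.46763026 0.08219523 0.25353706]
```

View pics/c4.png

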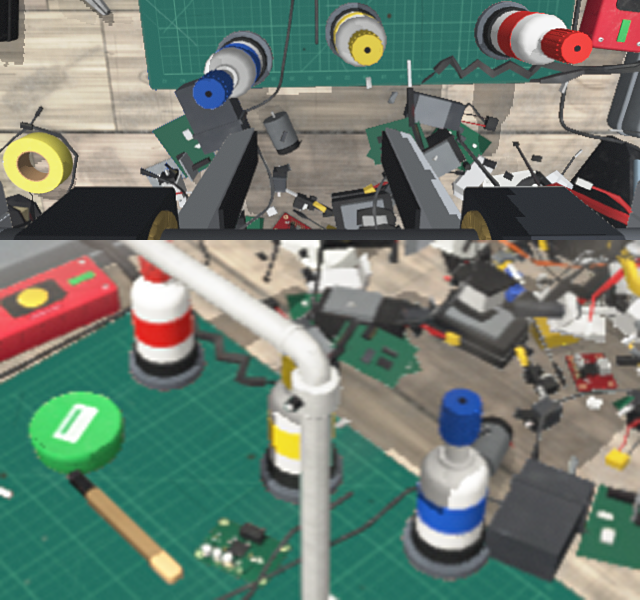

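The picture shows blue raised with its spout visible, hole at scene (392.6,282.2) and wrist (209,243). Red is down on its shoulder, hole at wrist (575,197), and yellow is shut. A quick height check, then hand in.

Run:
```python
from h import *
cs,cw=robot.get_calibration("scene"),robot.get_calibration("wrist")
cw["T"]=np.load("cw4.npy");c3=dict(cw,T=np.load("cw3.npy"));c2=dict(cw,T=np.load("cw2.npy"))
b=tri(ray(cs,392.6,282.2),ray(cw,209,243));r=tri(ray(cw,575,197),ray(c3,634,201))
print(b,r,plane(cw,575,197,.129),plane(cw,209,243,.147),plane(c2,260.4,250.7,.147))
o=robot.get_obs();print(o["wrist_force"],o["width"],o["time"])
if b[0][2]>.144: print(robot.close_job())
```

```text
(array([0.46748873, 0.00442665, 0.1461988 ]), [0.00031148915019422416, 0.0003114891501941809]) (array([0.43453463, 0.26362854, 0.14309123]), [0.00023002847650573446, 0.0002300284765057193]) [0.43640441 0.27279185 0.129     ] [0.46698601 0.0048312  0.147     ] [0.43700079 0.27406433 0.147     ]
[-1.00205111 -0.07810827  0.23618804] 0.05976075246336008 9.2
the job is handed in; nothing more can be done
None
```

The red cap is pressed shut and the blue cap pulled fully open (top measured at z ≈ 146 mm). Yellow was not touched, the gripper is clear, and the job was handed in at 9.2 s. Red rests on the firm stop felt at 129 mm under 22 N and on the wrist view; the last two-view height for it was too short-baselined to count (it read 143 mm).

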